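# Shut the tube vise, seat its clamp screw and back it off a quarter turn

### The arm

A 6-joint arm with a two-finger parallel gripper is mounted at the origin on the work surface. World frame = base frame: x ahead of the robot, y to its left, z up, the work surface at z = 0. Lengths are in m, angles in rad, forces in N, time in s.
With the tool pointing down it reaches from about 0.325 to 0.9 m from the base axis. Payload 6.1 kg.
Tool frame: the origin (TCP) lies at the centre of the arm's flange, where the gripper is bolted on; the fingertips stand 182 mm ahead of it and the grasp point (between the pads) lies 164 mm ahead of it (finger_overhang is the distance from the TCP to the fingertips, in m); z points along the fingers, y is the direction in which the jaws open and shut (so a half turn about z gives the same grasp; the last joint's range is limited). The gripper opens to 87 mm and grips with 3 to 60 N. Pads are 19 mm wide; open, the fingers measure 117 mm over their backs; the gripper's body (75 mm by 190 mm) begins 51 mm behind the grasp point.
Start: joints at [1.191, 0.22, 1.526, -0, 1.395, -0.126], TCP at [0.157, 0.605, 0.405] pointing down, gripper open.
Joint ranges: [-2.98, 2.98], [-0.91, 2.08], [0.09, 2.57], [-1.24, 4.39], [0.2, 2.65], [-2.68, 2.68]. Speed limits (rad/s): [2.57, 2.57, 3.01, 3.14, 3.14, 3.14].

### API

Orientations are given as a unit quaternion [x, y, z, w].
In Python, from bench import read_state, grab_frame, camera_model, close_job, find_in, finger_overhang gives the robot as it stands. The module is installed in compiled form; this text tells all that it offers.
- The arm moves only by the tool move_arm, never from a script. Its arguments are lists of equal length, an entry for each row: "travel": the shift along the tool's x, y, z in cm, a list of three; "angular": the turn, a rotation vector about the tool's x, y, z in degrees, a list of three. In form: {"travel": [[tx, ty, tz], ...], "angular": [[rx, ry, rz], ...]}. A call has 1 to 8 rows; each row is the pose to reach, as a shift and turn from the pose commanded when the call began, along the tool's axes at that moment; what a row does not reach only later rows make up. A row lasts 1/10 s, in which the tool goes at most 50 mm and 8.59 degrees, less where a joint would pass 70% of its speed; a pose out of reach is approached as far as the arm can. A call with a gripper value outside its range is refused whole. "claw" is the opening, from 0 (shut) to 1 (fully open), set as the call begins (left out, the last holds). The fingers move at their own pace and stop on an object; the grip force is fixed at half the most. Time passes only in rows, so rows that repeat a pose let the fingers close. It gives the time, the measured TCP pose, the force and the opening at its end, in the units of the state.
- read_state(): the state, without advancing time (a new reading comes with each control period).
- grab_frame(name): name is "side" or "top"; returns the picture (400x640x3 uint8, red, green, blue); there is no depth.
- camera_model(name): a dict with "K" (3x3 intrinsics, pixels), "view" (4x4, takes a point from world to camera coordinates). Camera axes: x right, y up, looking along -z (the intrinsics and any distortion apply to the point x, -y, -z); pixel columns grow to the right and rows downward; lengths in m; the calibration is good to about 2 mm. A picture is of the moment at which its call begins. camera_model takes no time and is no camera call.
- close_job(): hands the job in, once; it reports no verdict.
Trained networks look in the newest picture that a camera, given by its name, has taken for a name from the list of things; names that differ only in an ending like _2 or _b are one class to them, and where a whole thing is asked for, a point or a joint stands for the part that bears it (a point fixed in the world has none). Each returns a list of dicts, best first, with "confidence" (0 to 1); they miss things now and then, are a little off and sometimes report something else, mostly with a low value. They report only what shows in the picture. A call takes as long as a camera call. They do not tell look-alikes from the thing itself.
- find_in(label, camera): "uv" ([column, row] in pixels, amid what is visible of it).
The state is a dict: "time": time; "joint_pos": joint angles; "joint_vel": joint speeds; "joint_efforts": joint torques, N m; "tcp_pos": TCP position; "tool_rot": TCP orientation; "ft_force": force on the tool from outside, world axes, zero at the start; "ft_torque": the same for the moment, N m; "opening": finger opening in m.
Only numpy, scipy, OpenCV 4.12 (cv2) and the standard library are available. Lean on these libraries where they do the work, as an engineer would, in place of code of your own. Each camera call takes 0.05 s, during which the arm holds its last target.

### The job

A steel tube lies in the open vise on the bench. Swing the vise's yoke shut over it until its spring hook drops in behind the rim of the base, then turn the clamp screw down, clockwise, until its jaw seats on the tube, without forcing it, and back it off a quarter turn so that the tube can be turned. Finish while holding the screw by its spade head in that position, do not let go, and leave the tube in its V and the other things on the bench where they are.

Things in the scene. Friction and masses are not known exactly. Their poses are not given: they have to be found in the camera images.
- vise: Hinged-yoke tube vise of dark cast iron, bolted down; place and yaw vary. Origin: centre of the underside of its foot (120 x 150 mm, 12 mm thick, bolts to 22 mm). x: along the tube; +y: latch side; z up. The V (50 mm long) holds the tube axis 70 mm high. With the yoke shut its legs stand at y = -50 and +50 mm, its crown (22 mm along x) is 111 to 129 mm high, and the screw axis is vertical at x = y = 0.
- hinge_pin (a point): centre of the yoke's hinge pin, which runs along the vise's x axis: (0, -50, 50) mm in the vise frame.
- latch_rim (a point): middle of the rounded rim (8 mm thick, 30 mm long) on the base's latch side, behind which the hook drops: (0, 56, 40) mm in the vise frame.
- yoke (a joint): angle of the yoke about its hinge pin, rad: 0 = shut, grows as it opens towards the vise's -y side, stop at 1.35; starts at 0.8 to 1.25. The hinge is stiff (0.6 N m friction), so the yoke stays where it is left. With all it carries it weighs 0.9 kg: swinging it takes up to 7 N at the horn, and up to 11 N in the last 0.2 rad, where the hook rides over the rim and snaps in.
- horn (a point): middle of the yoke's lifting horn: a round bar 14 mm thick, some 40 mm of it free. Yoke shut: at (0, 88, 130) mm in the vise frame, the bar runs outwards along vise +y, rising 18 deg. It swings with the yoke, 159 mm from the pin; yoke open: higher up, bar standing steeply, free end on top. Site x axis: along the pin. Can be pinched across x all the way (it turns between the fingers) or pushed.
- hook (a joint): angle of the sprung latch hook on the yoke's latch-side leg, rad: 0 = home, grows as it is pushed outwards (to about 0.25 while it rides over the rim). It snaps in by itself when the yoke is pressed fully down, and then keeps the yoke down.
- screw (a joint): angle of the clamp screw, rad: 0 = its jaw just touches the tube; grows as it is unscrewed (counter-clockwise seen from its head), 5 mm of rise a turn. Starts at 0.6 to 1.9. Turning takes about 0.05 N m; the seat is hard: a wrist that turns on past it soon builds up more than 2 N m, which is forcing it. A moment of 0.3 to 1 N m shows that it is seated.
- spade: the screw's flat steel spade head, a blade 46 mm wide (its x axis), 10 mm thick (y), 28 mm tall (z, the screw axis, up when the yoke is shut). Origin: its centre, 184 mm above the bench with the yoke shut and the screw at 0. Below the blade: a collar 24 mm wide. At screw = 0 the blade's width lies along the vise's x axis; it turns with the screw.
- tube: loose steel tube, 34 mm outside, 260 mm long, 0.6 kg, lying in the vise's V. Origin: middle of its axis; x along it.
- tray: black open oil tray, 170 x 250 mm, 55 mm high, bystander. Origin: centre of its underside.
- carburettor: small aluminium carburettor, about 75 x 70 mm and 106 mm high, standing on its bowl, bystander. Origin: centre of its underside.
- bearing: ball bearing ring, 52 mm outside, 15 mm high, lying flat, bystander. Origin: centre of its underside.
- wrench: dark steel wrench, 190 mm long, lying flat, bystander. Origin: under the middle of it; x along it.
There are look-alikes about, which are no part of the job. Leave any orange or yellow look-alike of the vise alone.

How it is judged:
On the way, in this order (a step that is already met when the one before it is completed fails the run):
1. the yoke is shut and its hook has dropped behind the rim (value of joint yoke below 0.035 rad and value of joint hook below 0.06 rad), for 0.3 s.
2. the clamp screw is turned down until its jaw seats on the tube (value of joint screw below 0.03 rad and value of joint yoke below 0.035 rad), for 0.1 s.
At the end, for the whole second after the job is handed in: Yoke shut (within 0.035 rad), hook home behind the rim; screw, after seating, now still at a quarter turn back from its seat (1.25 to 1.89 rad), fingers gripping its spade head (over 3 N), tube still lying in the V within 30 mm of where it was (all of step 1 and value of joint screw between 1.25 and 1.89 rad and velocity of joint screw between -0.1 and 0.1 rad/s and contact force between the fingers and spade above 3 N and z of tube in the frame of vise between 0.066 and 0.076 m and angle between the x axis of tube and the x axis of vise, either way round below 0.08 rad and distance of tube from where it was at the start of the episode below 0.03 m); the arm keeps its last pose, push and grip.
It fails at once if the screw is forced down on its seat (over about 2 N m: more than 0.025 rad past the first touch) (value of joint screw below -0.025 rad).
It fails at once if a bystander is disturbed (moved more than 30 mm) (distance of any of tray, carburettor, bearing, wrench from where it was at the start of the episode above 0.03 m).
It also fails if it takes over 64 s, if anything falls off the work surface, if the arm or the gripper's body presses on something with over 40 N, if the wrist force passes 120 N, or if a joint passes its speed limit or range.

## Working session

There is one attempt and no reset: what is moved stays moved. The work goes in short steps, Python scripts to look and compute and a tool call to move; the robot and the scene stay as the last step left them, time stands still between calls to the robot, and variables do not carry over. Pictures are saved under pics/ and viewed, and the job is handed in when it is done.

Besides the shell and the picture viewer there is one more tool, called by a JSON object that holds its "name" and its "arguments", one argument or row to a line. move_arm: Moves the arm, as the interface text tells. Its arguments: {"type":"object","properties":{"travel":{"type":"array"},"angular":{"type":"array"},"claw":{"type":"number"}},"required":["travel","angular"]}

```bash
mkdir -p pics
cat > h.py <<'E'
import numpy as np, cv2
from bench import *
def shot(cam,fn):
    im=grab_frame(cam); cv2.imwrite('pics/'+fn,cv2.cvtColor(im,cv2.COLOR_RGB2BGR)); return im
def proj(cam,P):
    m=camera_model(cam);K=np.array(m['K']);V=np.array(m['view'])
    P=np.atleast_2d(P);c=(V@np.c_[P,np.ones(len(P))].T).T[:,:3]
    c=c*[1,-1,-1];u=(K@c.T).T
    return u[:,:2]/u[:,2:]
def ray(cam,uv):
    m=camera_model(cam);K=np.array(m['K']);V=np.array(m['view'])
    d=np.linalg.inv(K)@[uv[0],uv[1],1]; d=d*[1,-1,-1]
    R=V[:3,:3];o=-R.T@V[:3,3];return o,R.T@d
def atz(cam,uv,z):
    o,d=ray(cam,uv);return o+d*(z-o[2])/d[2]
E
python3 - <<'E'
from h import *
for c in('side','top'):
    shot(c,c+'0.png'); m=camera_model(c); print(c,{k:np.round(v,4).tolist() if not isinstance(v,str) else v for k,v in m.items()})
    for n in('vise','horn','spade','tube','hinge_pin','latch_rim','tray','carburettor','bearing','wrench'):
        print(n,[(np.round(d['uv'],1).tolist(),round(d['confidence'],2)) for d in find_in(n,c)])
s=read_state();print(s)
E
```

```text
side {'K': [[420.8909, 0.0, 319.5672], [0.0, 420.8909, 209.0216], [0.0, 0.0, 1.0]], 'view': [[0.9441, -0.3292, 0.0187, -0.552], [0.2079, 0.6383, 0.7412, -0.1865], [-0.256, -0.6959, 0.671, -1.2606], [0.0, 0.0, 0.0, 1.0]]}
vise [([325.9, 186.8], 0.95), ([256.2, 198.8], 0.88), ([316.9, 237.5], 0.58)]
horn [([325.2, 171.5], 0.78), ([322.5, 227.7], 0.75), ([257.1, 180.8], 0.69)]
spade [([253.6, 164.6], 0.51), ([337.8, 228.6], 0.5), ([327.0, 153.7], 0.5)]
tube []
hinge_pin [([329.3, 185.9], 0.93), ([316.2, 240.8], 0.73), ([254.4, 197.2], 0.68)]
latch_rim [([317.6, 237.2], 0.83), ([325.3, 185.4], 0.81), ([259.4, 196.0], 0.6)]
tray [([356.5, 357.8], 0.79), ([317.8, 239.9], 0.66)]
carburettor [([246.0, 154.0], 0.55)]
bearing [([402.5, 277.0], 0.77)]
wrench [([318.9, 239.3], 0.73), ([289.9, 162.0], 0.58)]
top {'K': [[437.6306, 0.0, 311.0632], [0.0, 437.6306, 200.1928], [0.0, 0.0, 1.0]], 'view': [[-0.0242, -0.9997, 0.0015, -0.0414], [0.981, -0.0234, 0.1927, -0.5934], [-0.1926, 0.0062, 0.9813, -1.6381], [0.0, 0.0, 0.0, 1.0]]}
vise [([250.2, 247.2], 0.9), ([261.7, 185.6], 0.66), ([322.2, 211.4], 
[... 404 characters left out ...]
 197.2], 0.51)]
{'time': 1.1, 'joint_pos': array([ 1.19090117e+00,  2.20413839e-01,  1.52652142e+00,  5.83302540e-06,
        1.39470062e+00, -1.26085747e-01]), 'joint_vel': array([ 0.00097364,  0.00079751, -0.00158204,  0.00039173,  0.00093936,
        0.00044275]), 'joint_efforts': array([ 2.13433923e-04, -4.94568872e+01, -3.87719965e+01,  7.01407716e-02,
        4.67088644e-02, -2.95953214e-05]), 'tcp_pos': array([0.15692314, 0.60496768, 0.40471771]), 'tool_rot': array([ 1.26564856e-01,  9.91958334e-01, -2.02026007e-05, -8.18877925e-06]), 'ft_force': array([ 0.03710443, -0.00893463,  0.05635908]), 'ft_torque': array([ 0.04729253, -0.0297837 ,  0.0584689 ]), 'opening': 0.08712312739025321}
```

View pics/side0.png

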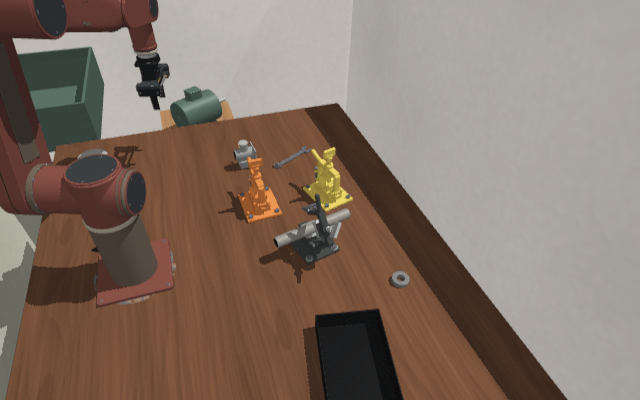

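View pics/top0.png

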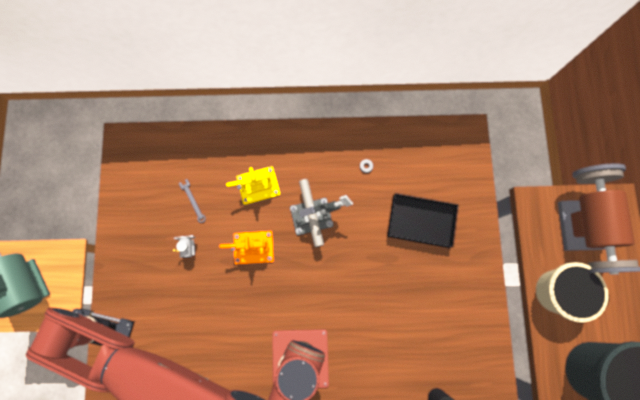

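Run:
```python
import cv2
a=cv2.imread('pics/side0.png')[130:290,210:430];b=cv2.imread('pics/top0.png')[140:290,220:420]
cv2.imwrite('pics/sidez.png',cv2.resize(a,None,fx=3.6,fy=3.6,interpolation=2));cv2.imwrite('pics/topz.png',cv2.resize(b,None,fx=4,fy=4,interpolation=2))
```

```text
(no output)
```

View pics/sidez.png

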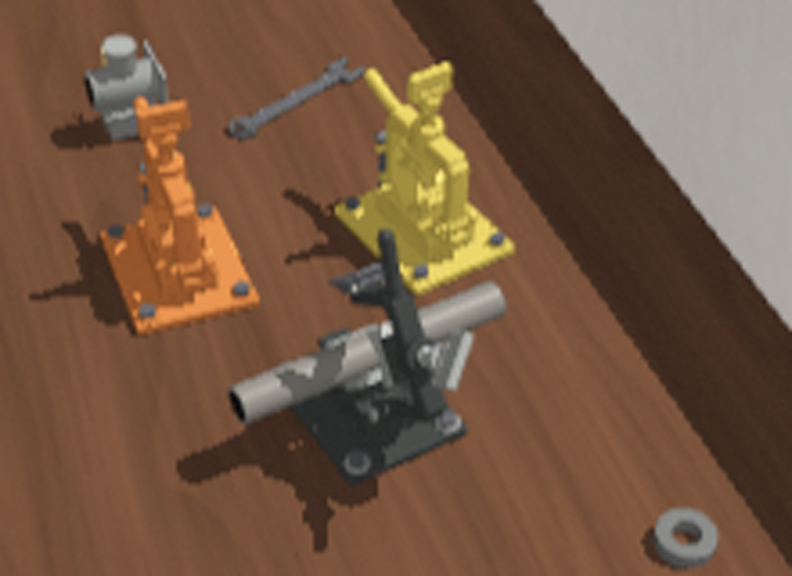

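View pics/topz.png

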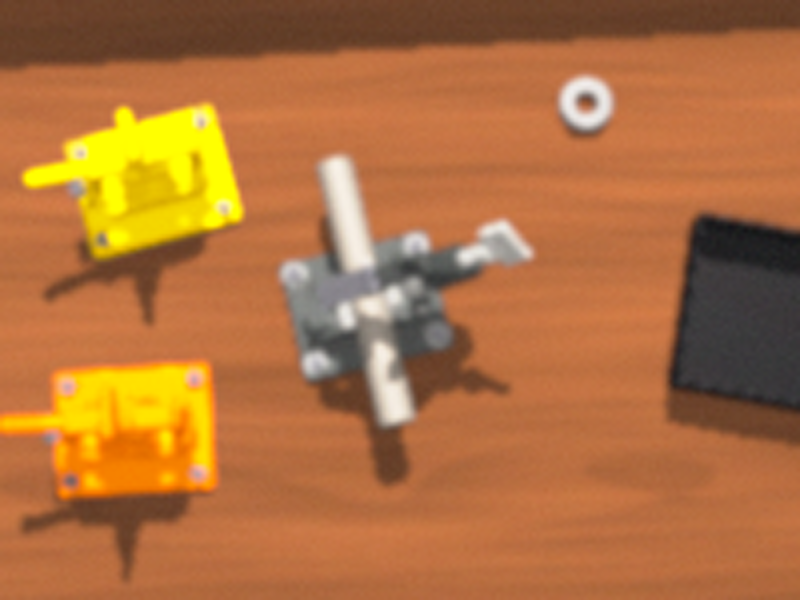

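```bash
cat > fit.py <<'E'
from h import *
from scipy.optimize import least_squares
def vw(p,P):  # vise->world
    c,s=np.cos(p[2]),np.sin(p[2]);return np.array([p[0]+c*P[0]-s*P[1],p[1]+s*P[0]+c*P[1],P[2]])
def yk(a,P):
    y,z=P[1]+.05,P[2]-.05;return np.array([P[0],y*np.cos(a)-z*np.sin(a)-.05,y*np.sin(a)+z*np.cos(a)+.05])
E
python3 - <<'E'
from fit import *
T=lambda x,y:np.array([x/4+220,y/4+140]); S=lambda x,y:np.array([x/3.6+210,y/3.6+130])
b=[T(294,274),T(415,243),T(437,335),T(316,363)]
w=np.array([atz('top',u,.02) for u in b]);print(w.round(3), w.mean(0).round(4))
for i in range(4):print(np.linalg.norm(w[i]-w[(i+1)%4]).round(3))
for u in[S(357,462),S(448,422)]:print('side bolt',atz('side',u,.02).round(3))
t=[atz('top',T(337,157),.075),atz('top',T(398,420),.07)];print(t,np.linalg.norm(t[0]-t[1]),'yaw',np.arctan2(*(t[0]-t[1])[[1,0]]))
# fit: p=x,y,yaw,bx,by,a,scr
sb=[S(357,462),S(448,422)]
sp_t,sp_s=T(504,242),S(458,361); ht=S(387,236)
def res(q):
    p=q[:3];r=[]
    bs=[( q[3],q[4]),(q[3],-q[4]),(-q[3],-q[4]),(-q[3],q[4])]
    for u,(x,y) in zip(b,bs): r+=list(proj('top',vw(p,[x,y,.02]))[0]-u)
    for u,(x,y) in zip(sb,[bs[2],bs[1]]): r+=list(proj('side',vw(p,[x,y,.02]))[0]-u)
    sp=vw(p,yk(q[5],[0,0,.185]));r+=list(proj('top',sp)[0]-sp_t);r+=list(proj('side',sp)[0]-sp_s)
    h=vw(p,yk(q[5],[0,.088+.019,.130+.0062]));r+=list(proj('side',h)[0]-ht)
    return r
q0=[*w.mean(0)[:2],.25,.045,.06,1.0]
f=least_squares(res,q0);print(f.x.round(4),np.round(f.fun,1))
p=f.x[:3]
for P in([0,.088,.13],):print('horn',vw(p,yk(f.x[5],P)))
print('tube mid',vw(p,[0,0,.07]))
E
```

```text
[[ 0.568  0.014  0.02 ]
 [ 0.596 -0.106  0.02 ]
 [ 0.504 -0.125  0.02 ]
 [ 0.479 -0.006  0.02 ]] [ 0.5368 -0.0557  0.02  ]
0.124
0.094
0.122
0.091
side bolt [ 0.505 -0.131  0.02 ]
side bolt [ 0.595 -0.112  0.02 ]
[array([ 0.67211652, -0.03120597,  0.075     ]), array([ 0.41698338, -0.08324606,  0.07      ])] 0.26043442233538416 yaw 0.20121214694845663
[ 0.5371 -0.0571  0.2283  0.0463  0.0627  0.9476] [-0.  -0.   0.4 -0.1  0.9 -0.6  0.2  0.3  0.2 -0.7  0.  -1.2  0.8 -0.1
 -0.7  0.7 -0.3 -1.1]
horn [ 0.54493415 -0.09066855  0.2087483 ]
tube mid [ 0.53714662 -0.05714906  0.07      ]
```

```bash
cat > mv.py <<'E'
from fit import *
from scipy.spatial.transform import Rotation as R
def Rd(ya): # tool down with tool y at world angle ya
    y=np.array([np.cos(ya),np.sin(ya),0]);z=np.array([0,0,-1.]);return R.from_matrix(np.c_[np.cross(y,z),y,z])
def go(pos,ya,s=None):
    s=s or read_state();R0=R.from_quat(s['tool_rot']);
    t=R0.inv().apply(np.array(pos)-s['tcp_pos'])*100;a=np.degrees((R0.inv()*Rd(ya)).as_rotvec())
    print('travel',t.round(2).tolist(),'ang',a.round(1).tolist());return t,a
VP=[.5371,-.0571,.220]
E
python3 - <<'E'
from mv import *
h=vw(VP,yk(.9476,[0,.088+.004,.13+.0013]));print(h)
go([h[0],h[1],.47],.22)
E
```

```text
[ 0.54433235 -0.08944224  0.21275584]
travel [-54.94, -57.49, -6.53] ang [-0.0, 0.0, 62.9]
```

{"name": "move_arm", "arguments": {
  "travel": [
    [0,0,-5],
    [-2,-2,-6.5],
    [-55,-57.5,-6.5],
    [-55,-57.5,-6.5],
    [-55,-57.5,-6.5],
    [-55,-57.5,-6.5],
    [-55,-57.5,-6.5],
    [-55,-57.5,-6.5]
  ],
  "angular": [
    [0,0,0],
    [0,0,0],
    [0,0,63],
    [0,0,63],
    [0,0,63],
    [0,0,63],
    [0,0,63],
    [0,0,63]
  ],
  "claw": 1
}}

```text
time: 1.9
tcp_pos: [0.3177, 0.3168, 0.47]
tool_rot: [0.548, 0.837, 0.0, 0.0]
ft_force: [0.7, 1.0, 0.4]
opening: 0.0868
```

Run:
```python
from mv import *
s=read_state();print(s['tcp_pos'],s['time'])
go([.5443,-.0894,.47],.22)
```

```text
[0.31768501 0.31675249 0.47000475] 1.9
travel [-46.29, 4.53, 0.0] ang [0.1, -0.0, 11.0]
```

{"name": "move_arm", "arguments": {
  "travel": [
    [-46.3,4.5,0],
    [-46.3,4.5,0],
    [-46.3,4.5,0],
    [-46.3,4.5,0],
    [-46.3,4.5,0],
    [-46.3,4.5,0],
    [-46.3,4.5,0],
    [-46.3,4.5,0]
  ],
  "angular": [
    [0,0,11],
    [0,0,11],
    [0,0,11],
    [0,0,11],
    [0,0,11],
    [0,0,11],
    [0,0,11],
    [0,0,11]
  ]
}}

```text
time: 2.7
tcp_pos: [0.5145, -0.0319, 0.4701]
tool_rot: [0.623, 0.782, 0.0, 0.0]
ft_force: [0.9, 0.7, -0.3]
opening: 0.0868
```

Run:
```python
from mv import *
s=read_state();print(s['tcp_pos'],s['time'])
go([.5443,-.0894,.47],.22)
```

```text
[ 0.5145287  -0.03188665  0.47005926] 2.7
travel [-6.27, 1.62, 0.01] ang [0.1, 0.0, 0.3]
```

{"name": "move_arm", "arguments": {
  "travel": [
    [-6.27,1.62,0],
    [-6.27,1.62,0],
    [-6.27,1.62,0],
    [-6.27,1.62,0]
  ],
  "angular": [
    [0,0,0.3],
    [0,0,0.3],
    [0,0,0.3],
    [0,0,0.3]
  ]
}}

```text
time: 3.1
tcp_pos: [0.5435, -0.0867, 0.4695]
tool_rot: [0.625, 0.78, 0.0, -0.001]
ft_force: [-0.8, 0.2, -0.1]
opening: 0.0872
```

Run:
```python
from mv import *
s=read_state();print(s['tcp_pos'],s['time'])
h=vw(VP,yk(.9476,[0,.092,.1313]))
go([h[0],h[1],h[2]+.164],.22)
for c in('side','top'):
    im=shot(c,c+'1.png')
a=cv2.imread('pics/side1.png')[90:270,240:420];b=cv2.imread('pics/top1.png')[130:290,240:420]
cv2.imwrite('pics/z1.png',np.hstack([cv2.resize(x,(400,int(400*x.shape[0]/x.shape[1])),interpolation=2)[:355] for x in(a,b)]))
print(proj('side',h),proj('top',h))
```

```text
[ 0.54347057 -0.0866846   0.46949666] 3.1
travel [-0.3, 0.03, 9.27] ang [-0.0, -0.1, -0.0]
[[317.92680328 199.43680558]] [[321.08612061 204.86341563]]
```

View pics/z1.png

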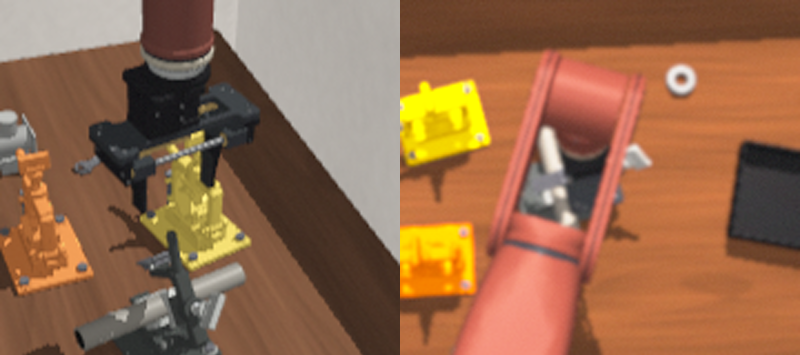

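{"name": "move_arm", "arguments": {
  "travel": [
    [-0.3,0,4],
    [-0.3,0,7],
    [-0.3,0,9.3],
    [-0.3,0,9.3],
    [-0.3,0,9.3]
  ],
  "angular": [
    [0,0,0],
    [0,0,0],
    [0,0,0],
    [0,0,0],
    [0,0,0]
  ]
}}

```text
time: 3.7
tcp_pos: [0.5443, -0.0891, 0.3775]
tool_rot: [0.625, 0.781, 0.0, 0.0]
ft_force: [-0.2, 0.3, 0.8]
opening: 0.0867
```

Run:
```python
from mv import *
s=read_state();print(s['tcp_pos'],s['time'],s['ft_force'])
h=vw(VP,yk(.9476,[0,.092,.1313]))
go([h[0],h[1],h[2]+.164],.22)
shot('side','side2.png')
a=cv2.imread('pics/side2.png')[130:270,250:410]
cv2.imwrite('pics/z2.png',cv2.resize(a,None,fx=4,fy=4,interpolation=2))
```

```text
[ 0.54429815 -0.08907274  0.37748744] 3.7 [-0.21126033  0.28119734  0.84799804]
travel [-0.04, -0.0, 0.07] ang [0.0, -0.0, 0.1]
```

View pics/z2.png

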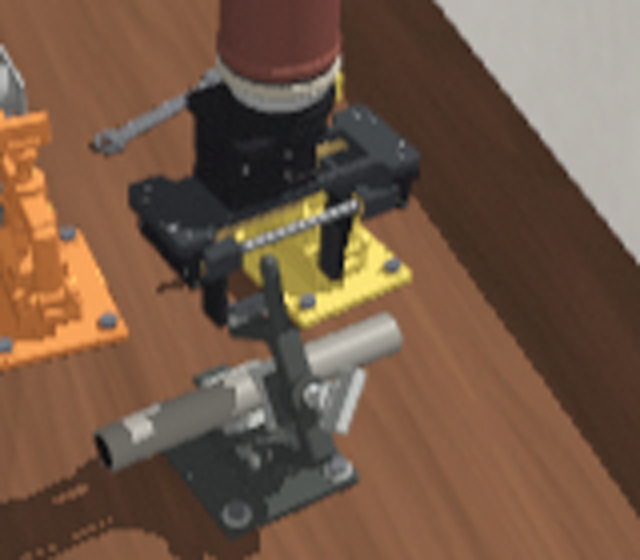

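{"name": "move_arm", "arguments": {
  "travel": [
    [0,0,0],
    [0,0,0],
    [0,0,0],
    [0,0,0],
    [0,0,0],
    [0,0,0],
    [0,0,0]
  ],
  "angular": [
    [0,0,0],
    [0,0,0],
    [0,0,0],
    [0,0,0],
    [0,0,0],
    [0,0,0],
    [0,0,0]
  ],
  "claw": 0
}}

```text
time: 4.45
tcp_pos: [0.5444, -0.0903, 0.3767]
tool_rot: [0.625, 0.78, -0.0, -0.0]
ft_force: [0.1, 0.2, -1.2]
opening: 0.0392
```

Run:
```python
from mv import *
s=read_state();print(s['tcp_pos'],s['time'],s['ft_force'],s['opening'])
h=vw(VP,yk(.9476,[0,.092,.1313]))
p0=np.array([h[0],h[1],h[2]+.164])
R0=R.from_quat(s['tool_rot'])
for a in (.8,.65,.5,.35,.2,.1,.0,-.02):
    q=vw(VP,yk(a,[0,.092,.1313]))+[0,0,.164]; print(a,(R0.inv().apply(q-p0)*100).round(2))
```

```text
[ 0.54439362 -0.09025995  0.37670714] 4.45 [ 0.10764491  0.23872701 -1.19635241] 0.03921893336908698
0.8 [ 2.38 -0.    0.43]
0.65 [ 4.7  -0.    1.21]
0.5 [ 6.88 -0.    2.33]
0.35 [ 8.87 -0.    3.77]
0.2 [10.62 -0.    5.49]
0.1 [11.63 -0.    6.77]
0.0 [12.51 -0.    8.15]
-0.02 [12.67 -0.    8.43]
```

{"name": "move_arm", "arguments": {
  "travel": [
    [0,0,0],
    [0,0,0],
    [0,0,0],
    [0,0,0],
    [0,0,0],
    [0,0,0]
  ],
  "angular": [
    [0,0,0],
    [0,0,0],
    [0,0,0],
    [0,0,0],
    [0,0,0],
    [0,0,0]
  ],
  "claw": 0
}}

```text
time: 5.05
tcp_pos: [0.5443, -0.0902, 0.3767]
tool_rot: [0.625, 0.78, -0.0, -0.0]
ft_force: [-1.2, -0.6, 0.7]
opening: 0.013
```

{"name": "move_arm", "arguments": {
  "travel": [
    [0.8,0,0.1],
    [1.6,0,0.25],
    [2.4,0,0.45],
    [3.2,0,0.7],
    [4.7,0,1.2],
    [4.7,0,1.2]
  ],
  "angular": [
    [0,0,0],
    [0,0,0],
    [0,0,0],
    [0,0,0],
    [0,0,0],
    [0,0,0]
  ]
}}

```text
time: 5.65
tcp_pos: [0.534, -0.0435, 0.3646]
tool_rot: [0.625, 0.781, 0.0, 0.0]
ft_force: [0.3, 2.3, -1.5]
opening: 0.013
```

Run:
```python
from mv import *
s=read_state();print(s['tcp_pos'],s['time'],s['ft_force'],s['ft_torque'],s['opening'])
shot('side','side3.png')
a=cv2.imread('pics/side3.png')[130:270,250:410]
cv2.imwrite('pics/z3.png',cv2.resize(a,None,fx=4,fy=4,interpolation=2))
```

```text
[ 0.5339819  -0.0435179   0.36461931] 5.65 [ 0.25889359  2.26778284 -1.48770779] [-0.16877761 -0.06465155 -0.01353623] 0.01299395291043852
```

View pics/z3.png

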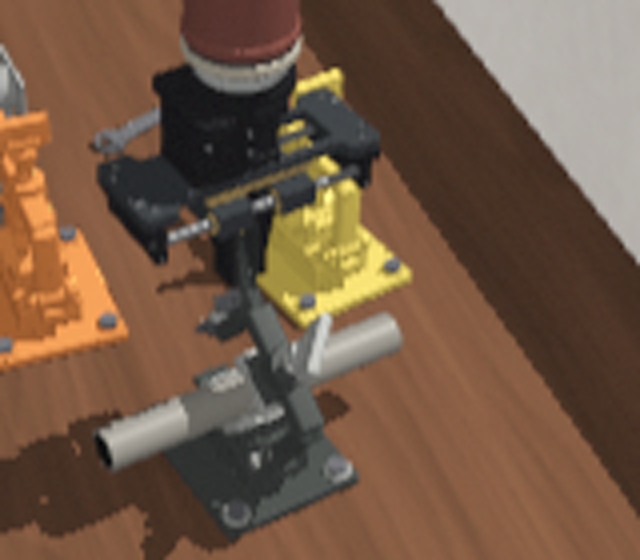

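Run:
```python
from mv import *
T=lambda x,y:np.array([x/4+220,y/4+140])
b=[(80,153),(201,120),(224,208),(102,240)]
w=np.array([atz('top',T(*u),.02) for u in b]);print(w.round(3),w.mean(0).round(3))
print('orange',np.array([atz('top',T(*u),.02) for u in[(68,386),(194,378),(198,472),(71,482)]]).mean(0))
h=vw(VP,[0,.092,.131]);print('horn shut',h)
u=np.array([np.cos(.22),np.sin(.22),0]);v=np.array([-u[1],u[0],0])
for i in(-1,1):
  for j in(-1,1):print('body corner',(h+i*.095*u+j*.0375*v).round(3))
```

```text
[[0.696 0.226 0.02 ]
 [0.727 0.105 0.02 ]
 [0.636 0.083 0.02 ]
 [0.607 0.204 0.02 ]] [0.666 0.154 0.02 ]
orange [0.41878738 0.17305435 0.02      ]
horn shut [0.51702287 0.03268257 0.131     ]
body corner [ 0.432 -0.025  0.131]
body corner [0.416 0.049 0.131]
body corner [0.618 0.017 0.131]
body corner [0.602 0.09  0.131]
```

{"name": "move_arm", "arguments": {
  "travel": [
    [0.7,0,0.35],
    [1.5,0,0.75],
    [2.2,0,1.12],
    [2.9,0,1.6],
    [3.6,0,2.1],
    [4.2,0,2.56],
    [5.0,0,3.4],
    [5.9,0,4.28]
  ],
  "angular": [
    [0,0,0],
    [0,0,0],
    [0,0,0],
    [0,0,0],
    [0,0,0],
    [0,0,0],
    [0,0,0],
    [0,0,0]
  ]
}}

```text
time: 6.5
tcp_pos: [0.5214, 0.0137, 0.322]
tool_rot: [0.625, 0.78, 0.0, 0.0]
ft_force: [1.3, -2.5, 2.4]
opening: 0.0131
```

Run:
```python
from mv import *
s=read_state();print(s['tcp_pos'],s['time'],s['ft_force'],s['ft_torque'],s['opening'])
for a in(.2,0,-.02):go(vw(VP,yk(a,[0,.092,.1313]))+[0,0,.164],.22)
```

```text
[0.5214434  0.01370226 0.32201538] 6.5 [ 1.25093581 -2.53970412  2.44180517] [-0.79328887 -0.09080543 -0.06346024] 0.013096272697166688
travel [0.05, -0.02, 0.01] ang [0.1, -0.0, -0.0]
travel [1.95, -0.02, 2.67] ang [0.1, -0.0, -0.0]
travel [2.11, -0.02, 2.96] ang [0.1, -0.0, -0.0]
```

{"name": "move_arm", "arguments": {
  "travel": [
    [0.4,0,0.5],
    [0.8,0,1.0],
    [1.2,0,1.55],
    [1.55,0,2.1],
    [1.8,0,2.45],
    [1.95,0,2.7],
    [1.95,0,2.8]
  ],
  "angular": [
    [0,0,0],
    [0,0,0],
    [0,0,0],
    [0,0,0],
    [0,0,0],
    [0,0,0],
    [0,0,0]
  ]
}}

```text
time: 7.2
tcp_pos: [0.5178, 0.0315, 0.2974]
tool_rot: [0.625, 0.781, -0.001, 0.002]
ft_force: [-11.8, -4.8, 31.8]
opening: 0.013
```

Run:
```python
from mv import *
s=read_state();print(s['tcp_pos'],s['time'],s['ft_force'],s['ft_torque'],s['opening'])
shot('side','side4.png')
a=cv2.imread('pics/side4.png')[130:270,250:410]
cv2.imwrite('pics/z4.png',cv2.resize(a,None,fx=4,fy=4,interpolation=2))
```

```text
[0.51780838 0.03147169 0.29736754] 7.2 [-11.80938324  -4.78376678  31.80169532] [-1.04329835  2.09230712 -0.02367062] 0.013035136697755535
```

View pics/z4.png

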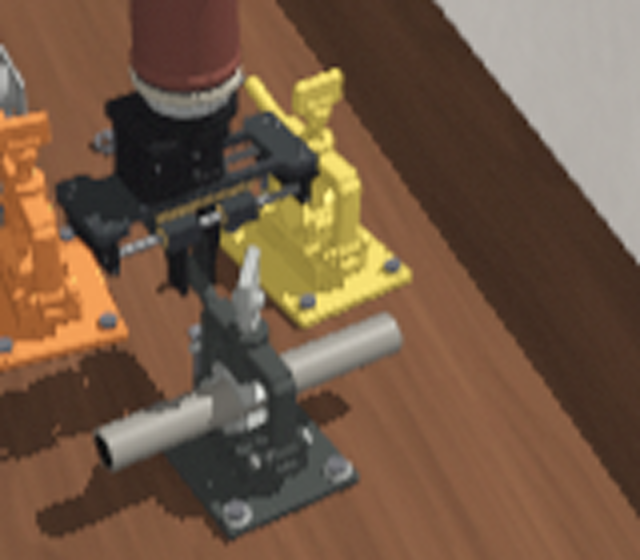

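{"name": "move_arm", "arguments": {
  "travel": [
    [0,0,-0.1],
    [0,0,-0.2],
    [0,0,-0.2]
  ],
  "angular": [
    [0,0,0],
    [0,0,0],
    [0,0,0]
  ]
}}

```text
time: 7.55
tcp_pos: [0.5177, 0.0314, 0.2976]
tool_rot: [0.625, 0.78, -0.0, 0.002]
ft_force: [-3.2, -4.0, 13.0]
opening: 0.0133
```

Run:
```python
from mv import *
s=read_state();print(s['tcp_pos'],s['time'],s['ft_force'],s['ft_torque'],s['opening'])
shot('top','top5.png');shot('side','side5.png')
a=cv2.imread('pics/top5.png')[160:260,270:370]
cv2.imwrite('pics/z5.png',cv2.resize(a,None,fx=6,fy=6,interpolation=2))
a=cv2.imread('pics/side5.png')[180:270,270:360]
cv2.imwrite('pics/z5s.png',cv2.resize(a,None,fx=6,fy=6,interpolation=2))
```

```text
[0.51765979 0.03138414 0.29758322] 7.55 [-3.24972264 -3.96633471 12.98933364] [-1.03328589  0.46963659 -0.01908605] 0.013254488825110955
```

View pics/z5.png

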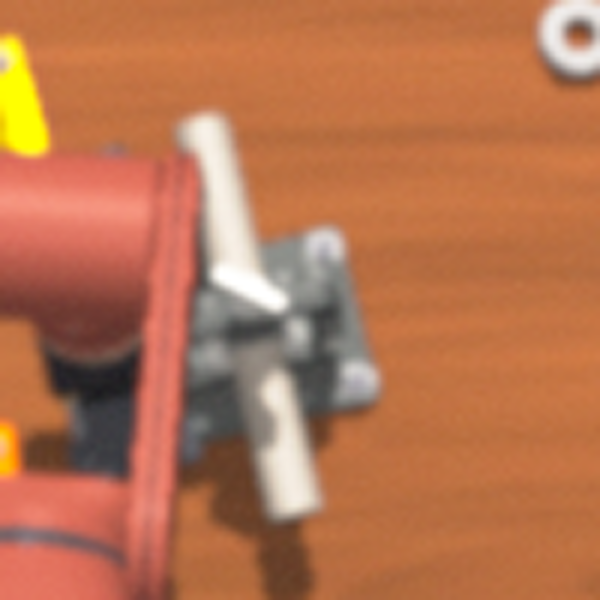

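View pics/z5s.png

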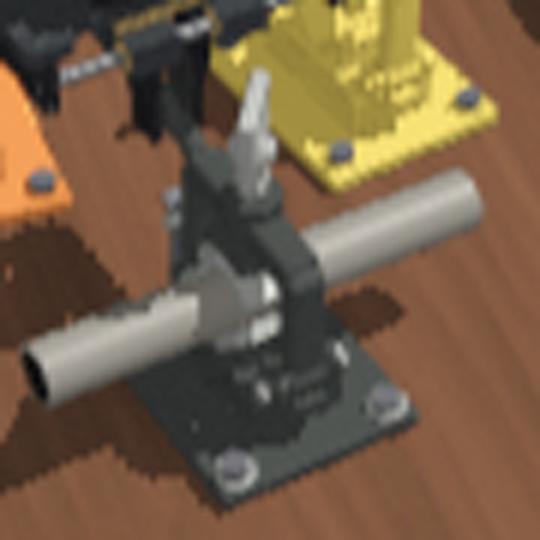

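{"name": "move_arm", "arguments": {
  "travel": [
    [0,0,-0.15],
    [0,0,-0.3],
    [0,0,-0.3]
  ],
  "angular": [
    [0,0,0],
    [0,0,0],
    [0,0,0]
  ]
}}

```text
time: 7.95
tcp_pos: [0.5176, 0.0313, 0.2979]
tool_rot: [0.625, 0.78, -0.0, 0.002]
ft_force: [7.8, -5.8, -6.2]
opening: 0.0132
```

Run:
```python
from mv import *
s=read_state();print(s['tcp_pos'],s['time'],s['ft_force'],s['ft_torque'],s['opening'])
for a in(0,.02,.05):print(proj('top',vw(VP,yk(a,[0,0,.19]))),proj('side',vw(VP,yk(a,[0,0,.185]))))
p=vw(VP,[0,0,.186+.014])
for s in np.arange(.4,2.2,.2):
  r=[]
  for c,z in(('top',.2),):
    e=[proj(c,vw(VP,[k*.023*np.cos(s),k*.023*np.sin(s),z]))[0] for k in(1,-1)]
    r.append(((np.array(e)-[270,160])*6).round().tolist())
  e=[(proj('side',vw(VP,[k*.023*np.cos(s),k*.023*np.sin(s),.2]))[0]-[270,180])*6 for k in(1,-1)]
  print(round(s,1),r,np.round(e).tolist())
```

```text
[0.51755931 0.03125268 0.29794977] 7.95 [ 7.78807809 -5.75637235 -6.18164554] [-1.17235696 -1.21878539  0.01608072] 0.013158776506308794
[[311.89460351 208.2441546 ]] [[311.84231367 200.23097126]]
[[312.66298952 208.00825639]] [[312.32205333 200.50253393]]
[[313.82643202 207.65684171]] [[313.0510298  200.94500387]]
0.4 [[[228.0, 256.0], [275.0, 317.0]]] [[279.0, 74.0], [223.0, 123.0]]
0.6 [[[222.0, 261.0], [281.0, 312.0]]] [[271.0, 70.0], [231.0, 126.0]]
0.8 [[[218.0, 267.0], [285.0, 306.0]]] [[262.0, 68.0], [240.0, 128.0]]
1.0 [[[214.0, 274.0], [288.0, 299.0]]] [[253.0, 68.0], [250.0, 129.0]]
1.2 [[[213.0, 282.0], [290.0, 291.0]]] [[243.0, 68.0], [259.0, 129.0]]
1.4 [[[212.0, 289.0], [290.0, 284.0]]] [[234.0, 70.0], [269.0, 127.0]]
1.6 [[[214.0, 297.0], [289.0, 276.0]]] [[226.0, 72.0], [277.0, 124.0]]
1.8 [[[217.0, 304.0], [286.0, 269.0]]] [[218.0, 76.0], [285.0, 120.0]]
2.0 [[[221.0, 311.0], [282.0, 263.0]]] [[212.0, 81.0], [291.0, 116.0]]
```

{"name": "move_arm", "arguments": {
  "travel": [
    [0,0,-0.15],
    [0,0,-0.3],
    [0,0,-0.3]
  ],
  "angular": [
    [0,0,0],
    [0,0,0],
    [0,0,0]
  ]
}}

```text
time: 8.25
tcp_pos: [0.5176, 0.0307, 0.2993]
tool_rot: [0.625, 0.78, -0.001, 0.002]
ft_force: [13.2, -8.8, -18.3]
opening: 0.0133
```

{"name": "move_arm", "arguments": {
  "travel": [
    [0,0,0.3],
    [0,0,0.5],
    [0,0,0.5]
  ],
  "angular": [
    [0,0,0],
    [0,0,0],
    [0,0,0]
  ]
}}

```text
time: 8.55
tcp_pos: [0.5177, 0.0314, 0.2976]
tool_rot: [0.625, 0.78, -0.0, 0.001]
ft_force: [0.7, -4.9, 6.0]
opening: 0.0128
```

{"name": "move_arm", "arguments": {
  "travel": [
    [0,0,0],
    [0,0,0],
    [0,0,0],
    [0,0,0],
    [0,0,0],
    [0,0,0]
  ],
  "angular": [
    [0,0,0],
    [0,0,0],
    [0,0,0],
    [0,0,0],
    [0,0,0],
    [0,0,0]
  ],
  "claw": 0.8
}}

```text
time: 9.15
tcp_pos: [0.517, 0.0324, 0.2968]
tool_rot: [0.625, 0.78, -0.0, -0.0]
ft_force: [0.0, -0.0, -0.0]
opening: 0.0529
```

Run:
```python
from mv import *
s=read_state();print(s['tcp_pos'],s['time'],s['ft_force'],s['ft_torque'],s['opening'])
go([s['tcp_pos'][0],s['tcp_pos'][1],.42],.22)
```

```text
[0.51696127 0.03237039 0.2967848 ] 9.15 [ 0.00899024 -0.03569451 -0.02610872] [-0.08764382 -0.03174627 -0.01255121] 0.052911827500523645
travel [0.0, -0.0, -12.32] ang [-0.0, -0.0, -0.0]
```

{"name": "move_arm", "arguments": {
  "travel": [
    [0,0,-4],
    [0,0,-8],
    [0,0,-12],
    [0,0,-13],
    [-9,0,-13],
    [-9,0,-13],
    [-9,0,-13]
  ],
  "angular": [
    [0,0,0],
    [0,0,0],
    [0,0,0],
    [0,0,10],
    [0,0,20],
    [0,0,30],
    [0,0,40]
  ],
  "claw": 1
}}

```text
time: 9.85
tcp_pos: [0.5372, -0.0592, 0.4272]
tool_rot: [0.831, 0.557, -0.0, 0.001]
ft_force: [-0.8, -0.2, -0.0]
opening: 0.0867
```

Run:
```python
from mv import *
s=read_state();print(s['tcp_pos'],s['time'],s['ft_force'])
p=vw(VP,[0,0,.43]);go(p,.22+.8-np.pi/2)
shot('top','top6.png');shot('side','side6.png')
a=cv2.imread('pics/side6.png')[120:270,240:390]
b=cv2.imread('pics/top6.png')[140:240,260:360]
cv2.imwrite('pics/z6.png',np.hstack([cv2.resize(a,(400,400),interpolation=2),cv2.resize(b,(400,400),interpolation=2)]))
print('horn',find_in('horn','side'))
print(proj('side',[vw(VP,yk(a,[0,.107,.136])) for a in(0,.03,.1)]))
```

```text
[ 0.53721923 -0.05921712  0.42717683] 9.85 [-0.81307022 -0.23085436 -0.02064733]
travel [0.19, -0.09, -0.28] ang [0.1, 0.1, 9.2]
horn [{'uv': [312.7, 217.8], 'confidence': 0.78}, {'uv': [327.0, 173.8], 'confidence': 0.71}, {'uv': [255.5, 181.8], 'confidence': 0.68}]
[[294.32507026 192.84931193]
 [294.70448154 192.17941507]
 [295.68667785 190.77142434]]
```

View pics/z6.png

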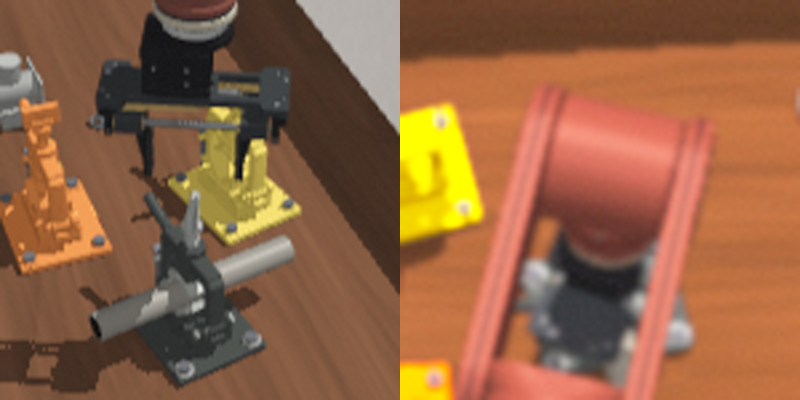

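Run:
```python
from mv import *
a=cv2.imread('pics/top5.png').astype(int);sub=a[195:220,298:325]
g=sub.min(2)
m=(g>215).astype(np.uint8);print(m)
n,l,st,c=cv2.connectedComponentsWithStats(m)
i=1+np.argmax(st[1:,4]);ys,xs=np.nonzero(l==i)
w=g[ys,xs];P=np.c_[xs+298,ys+195]
W=np.array([atz('top',u,.1995)[:2] for u in P]);mu=W.mean(0);U=np.linalg.svd(W-mu)[2][0]
print(mu,vw(VP,[0,0,0]),'ang',np.arctan2(U[1],U[0]), 'screw',(np.arctan2(U[1],U[0])-.22)%np.pi)
print(cv2.minAreaRect(P.astype(np.float32)))
b=cv2.imread('pics/side6.png')[175:235,285:345];cv2.imwrite('pics/z7.png',cv2.resize(b,None,fx=10,fy=10,interpolation=2))
```

```text
[[0 0 0 0 0 0 0 0 1 1 1 0 0 0 0 0 0 0 0 0 0 0 0 0 0 0 0]
 [0 0 0 0 0 0 0 0 1 1 1 1 0 0 0 0 0 0 0 0 0 0 0 0 0 0 0]
 [0 0 0 0 0 0 0 0 1 1 1 1 0 0 0 0 0 0 0 0 0 0 0 0 0 0 0]
 [0 0 0 0 0 0 0 0 0 1 1 1 0 0 0 0 0 0 0 0 0 0 0 0 0 0 0]
 [0 0 0 0 0 0 0 0 0 1 1 1 0 0 0 0 0 0 0 0 0 0 0 0 0 0 0]
 [0 0 0 0 0 0 0 0 0 1 1 1 0 0 0 0 0 0 0 0 0 0 0 0 0 0 0]
 [0 0 0 0 0 0 0 0 0 0 1 1 1 0 0 0 0 0 0 0 0 0 0 0 0 0 0]
 [0 0 0 0 0 0 0 0 0 0 1 1 1 0 0 0 0 0 0 0 0 0 0 0 0 0 0]
 [0 0 0 0 0 0 0 0 0 1 1 1 1 0 0 0 0 0 0 0 0 0 0 0 0 0 0]
 [0 0 0 0 0 0 0 0 1 1 1 1 1 1 0 0 0 0 0 0 0 0 0 0 0 0 0]
 [0 0 0 0 0 0 0 0 1 1 1 1 1 1 1 0 0 0 0 0 0 0 0 0 0 0 0]
 [0 0 0 0 0 0 0 0 1 1 1 1 1 1 1 1 0 0 0 0 0 0 0 0 0 0 0]
 [0 0 0 0 0 0 0 0 0 1 1 1 1 1 1 1 1 0 0 0 0 0 0 0 0 0 0]
 [0 0 0 0 0 0 0 0 0 0 0 1 1 1 1 1 1 1 0 0 0 0 0 0 0 0 0]
 [0 0 0 0 0 0 0 0 0 0 0 0 0 1 1 1 1 1 1 0 0 0 0 0 0 0 0]
 [0 0 0 0 0 0 0 0 0 0 0 0 0 0 0 1 1 1 1 1 0 0 0 0 0 0 0]
 [0 0 0 0 0 0 0 0 0 0 0 0 0 0 0 0 0 0 0 0 0 0 0 0 0 0 0]
 [0 0 0 0 0 0 0 0 0 0 0 0 0 0 0 0 0 0 0 0 0 0 0 0 0 0 0]
 [0 0 0 0 0 0 0 0 0 0 0 0 0 0 0 0 0 0 0 0 0 0 0 0 0 0 0]
 [0 0 0 0 0 0 0 0 0 0 0 0 0 0 0 0 0 0 0 0 0 0 0 0 0 0 0]
 [0 0 0 0 0 0 0 0 0 0 0 0 0 0 0 0 0 0 0 0 0 0 0 0 0 0 0]
 [0 0 0 0 0 0 0 0 0 0 0 0 0 0 0 0 0 0 0 0 0 0 0 0 0 0 0]
 [0 0 0 0 0 0 0 0 0 0 0 0 0 0 0 0 0 0 0 0 0 0 0 0 0 0 0]
 [0 0 0 0 0 0 0 0 0 0 0 0 0 0 0 0 0 0 0 0 0 0 0 0 0 0 0]
 [0 0 0 0 0 0 0 0 0 0 0 0 0 0 0 0 0 0 0 0 0 0 0 0 0 0 0]]
[ 0.55161988 -0.050014  ] [ 0.5371 -0.0571  0.    ] ang -2.701802035190221 screw 0.2197906183995717
((309.1307678222656, 203.85386657714844), (18.48117446899414, 7.5661187171936035), 60.2551155090332)
```

View pics/z7.png

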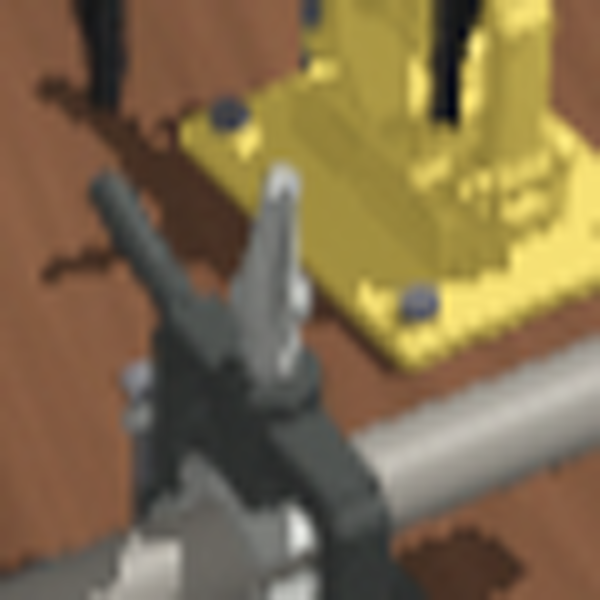

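Run:
```python
from mv import *
s=read_state();print(s['tcp_pos'],s['time'],s['joint_pos'])
p=vw(VP,[0,0,.356]);go(p,.22+.85-np.pi/2)
```

```text
[ 0.53659307 -0.05586784  0.42671385] 10.0 [-2.50052304e-01  1.39834953e-03  1.72289370e+00  3.28654951e-04
  1.41789221e+00  1.27787203e-01]
travel [-0.1, 0.1, 7.07] ang [-0.0, -0.0, 7.0]
```

{"name": "move_arm", "arguments": {
  "travel": [
    [-0.1,0.1,0],
    [-0.1,0.1,3],
    [-0.1,0.1,6],
    [-0.1,0.1,7.1],
    [-0.1,0.1,7.1],
    [-0.1,0.1,7.1]
  ],
  "angular": [
    [0,0,7],
    [0,0,7],
    [0,0,7],
    [0,0,7],
    [0,0,7],
    [0,0,7]
  ]
}}

```text
time: 10.6
tcp_pos: [0.5376, -0.0565, 0.357]
tool_rot: [0.86, 0.51, 0.0, 0.0]
ft_force: [0.2, 0.3, 0.9]
opening: 0.087
```

{"name": "move_arm", "arguments": {
  "travel": [
    [0,0,0],
    [0,0,0],
    [0,0,0],
    [0,0,0],
    [0,0,0],
    [0,0,0],
    [0,0,0],
    [0,0,0]
  ],
  "angular": [
    [0,0,0],
    [0,0,0],
    [0,0,0],
    [0,0,0],
    [0,0,0],
    [0,0,0],
    [0,0,0],
    [0,0,0]
  ],
  "claw": 0.22
}}

```text
time: 11.4
tcp_pos: [0.5372, -0.0569, 0.3559]
tool_rot: [0.861, 0.509, -0.0, -0.0]
ft_force: [0.5, -0.5, -0.1]
opening: 0.0313
```

Run:
```python
from mv import *
s=read_state();print(s['tcp_pos'],s['time'],s['ft_force'],s['ft_torque'],s['opening'])
go(vw(VP,[0,0,.356]),.22+.85-np.pi/2)
shot('side','side8.png')
b=cv2.imread('pics/side8.png')[150:230,270:350];cv2.imwrite('pics/z8.png',cv2.resize(b,None,fx=7,fy=7,interpolation=2))
```

```text
[ 0.53719924 -0.05686757  0.35588074] 11.4 [ 0.47580988 -0.46435965 -0.10529865] [-0.11499724  0.1128977  -0.06435257] 0.031258123829301036
travel [-0.03, 0.0, -0.01] ang [-0.0, 0.0, -0.1]
```

View pics/z8.png

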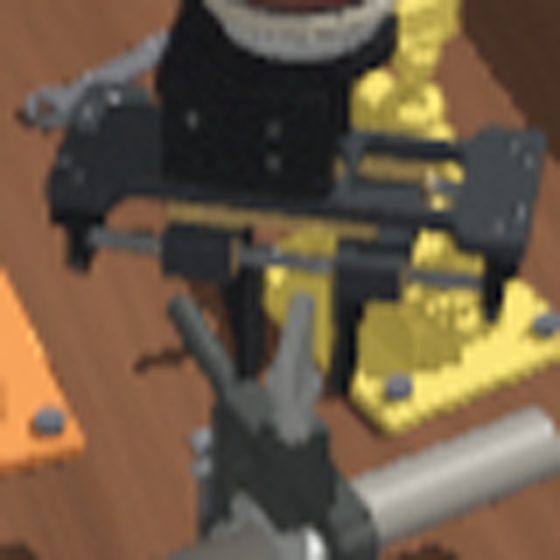

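{"name": "move_arm", "arguments": {
  "travel": [
    [0,0,0],
    [0,0,0],
    [0,0,0],
    [0,0,0],
    [0,0,0],
    [0,0,0]
  ],
  "angular": [
    [0,0,0],
    [0,0,0],
    [0,0,0],
    [0,0,0],
    [0,0,0],
    [0,0,0]
  ],
  "claw": 0
}}

```text
time: 12.05
tcp_pos: [0.5369, -0.0567, 0.3559]
tool_rot: [0.861, 0.509, -0.0, -0.001]
ft_force: [-4.8, 2.3, 4.4]
opening: 0.01
```

Run:
```python
from mv import *
s=read_state();print(s['tcp_pos'],s['time'],s['ft_force'],s['ft_torque'],s['opening'])
go(vw(VP,[0,0,.356]),.22+.85-np.pi/2)
```

```text
[ 0.53692391 -0.05666253  0.35588339] 12.05 [-4.84304217  2.29354125  4.40487937] [0.31804951 1.14709897 0.03147558] 0.009963693217805257
travel [-0.03, 0.04, -0.01] ang [-0.1, 0.0, -0.1]
```

{"name": "move_arm", "arguments": {
  "travel": [
    [0,-0.08,0],
    [0,-0.08,0],
    [0,-0.08,0.01],
    [0,-0.08,0.02],
    [0,-0.08,0.03],
    [0,-0.08,0.03]
  ],
  "angular": [
    [0,0,0],
    [0,0,5],
    [0,0,10],
    [0,0,15],
    [0,0,20],
    [0,0,20]
  ]
}}

```text
time: 12.65
tcp_pos: [0.5364, -0.0564, 0.3556]
tool_rot: [0.936, 0.352, -0.0, -0.0]
ft_force: [-4.6, 2.2, 3.7]
opening: 0.0095
```

```bash
cat > st.py <<'E'
from mv import *
s=read_state();Rm=R.from_quat(s['tool_rot']);y=Rm.apply([0,1,0])
print(s['time'],s['tcp_pos'].round(4),'F',s['ft_force'].round(2),'T',s['ft_torque'].round(3),'open',round(s['opening'],4),'screw~',round(np.arctan2(y[1],y[0])+np.pi/2-.22,4),'tilt',Rm.apply([0,0,1])[:2].round(4),'yo',round(s['joint_pos'][5],4), 'Ftool',Rm.inv().apply(s['ft_force']).round(1))
E
python3 st.py
```

```text
12.65 [ 0.5364 -0.0564  0.3556] F [-4.58  2.17  3.7 ] T [ 0.405  1.041 -0.043] open 0.0095 screw~ 0.4985 tilt [-0.0005  0.0003] yo 0.6012 Ftool [-2.  -4.7 -3.7]
```

{"name": "move_arm", "arguments": {
  "travel": [
    [0,0,0.01],
    [0,0,0.02],
    [0,0,0.02],
    [0,0,0.02]
  ],
  "angular": [
    [0,0,5],
    [0,0,9],
    [0,0,12],
    [0,0,12]
  ]
}}

```text
time: 13.05
tcp_pos: [0.5363, -0.0563, 0.3554]
tool_rot: [0.968, 0.253, -0.0, -0.0]
ft_force: [-6.3, 2.9, 3.5]
opening: 0.0098
```

```bash
python3 st.py
```

```text
13.05 [ 0.5363 -0.0563  0.3554] F [-6.27  2.9   3.45] T [ 0.463  1.168 -0.063] open 0.0098 screw~ 0.2911 tilt [-0.0008  0.0006] yo 0.8087 Ftool [-4.  -5.6 -3.4]
```

{"name": "move_arm", "arguments": {
  "travel": [
    [-0.05,-0.07,0.01],
    [-0.05,-0.07,0.01],
    [-0.05,-0.07,0.01]
  ],
  "angular": [
    [0,0,3],
    [0,0,5],
    [0,0,5]
  ]
}}

```text
time: 13.35
tcp_pos: [0.5358, -0.056, 0.3554]
tool_rot: [0.978, 0.211, 0.0, -0.0]
ft_force: [-2.4, 2.9, 2.6]
opening: 0.0098
```

```bash
python3 st.py
```

```text
13.35 [ 0.5358 -0.056   0.3554] F [-2.38  2.91  2.64] T [ 0.396  0.74  -0.043] open 0.0098 screw~ 0.2045 tilt [0.0004 0.0001] yo 0.8956 Ftool [-1.  -3.6 -2.6]
```

{"name": "move_arm", "arguments": {
  "travel": [
    [0,0,0],
    [0,0,0]
  ],
  "angular": [
    [0,0,2],
    [0,0,2]
  ]
}}

```text
time: 13.55
tcp_pos: [0.5358, -0.056, 0.3554]
tool_rot: [0.981, 0.194, 0.0, -0.0]
ft_force: [-2.7, 1.8, 2.2]
opening: 0.0093
```

```bash
python3 st.py
```

```text
13.55 [ 0.5358 -0.056   0.3554] F [-2.74  1.84  2.17] T [ 0.395  0.776 -0.019] open 0.0093 screw~ 0.1696 tilt [0.0003 0.0002] yo 0.9304 Ftool [-1.8 -2.7 -2.2]
```

{"name": "move_arm", "arguments": {
  "travel": [
    [0,0,0],
    [0,0,0]
  ],
  "angular": [
    [0,0,1.5],
    [0,0,1.5]
  ]
}}

```text
time: 13.75
tcp_pos: [0.5358, -0.0561, 0.3553]
tool_rot: [0.984, 0.18, 0.0, -0.0]
ft_force: [-2.5, 3.2, 3.0]
opening: 0.0097
```

```bash
python3 st.py
```

```text
13.75 [ 0.5358 -0.0561  0.3553] F [-2.53  3.18  3.01] T [ 0.504  0.683 -0.001] open 0.0097 screw~ 0.1417 tilt [0.0002 0.0002] yo 0.9583 Ftool [-1.2 -3.9 -3. ]
```

{"name": "move_arm", "arguments": {
  "travel": [
    [0,0,0],
    [0,0,0]
  ],
  "angular": [
    [0,0,1.2],
    [0,0,1.2]
  ]
}}

```text
time: 13.95
tcp_pos: [0.5358, -0.0561, 0.3554]
tool_rot: [0.986, 0.169, 0.0, -0.0]
ft_force: [-3.1, 3.8, 3.1]
opening: 0.0097
```

```bash
python3 st.py
```

```text
13.95 [ 0.5358 -0.0561  0.3554] F [-3.11  3.77  3.08] T [ 0.508  0.649 -0.017] open 0.0097 screw~ 0.1201 tilt [0.0002 0.0002] yo 0.9799 Ftool [-1.7 -4.6 -3.1]
```

Now 1° steps, checking torque after each.

{"name": "move_arm", "arguments": {
  "travel": [
    [0,0,0],
    [0,0,0]
  ],
  "angular": [
    [0,0,1],
    [0,0,1]
  ]
}}

```text
time: 14.15
tcp_pos: [0.5358, -0.0561, 0.3553]
tool_rot: [0.987, 0.161, 0.0, -0.0]
ft_force: [-1.6, 2.5, 2.9]
opening: 0.0098
```

```bash
python3 st.py
```

```text
14.15 [ 0.5358 -0.0561  0.3553] F [-1.57  2.45  2.89] T [ 0.574  0.645 -0.004] open 0.0098 screw~ 0.1026 tilt [0.0001 0.0001] yo 0.9974 Ftool [-0.7 -2.8 -2.9]
```

{"name": "move_arm", "arguments": {
  "travel": [
    [0,0,0],
    [0,0,0]
  ],
  "angular": [
    [0,0,1],
    [0,0,1]
  ]
}}

```text
time: 14.35
tcp_pos: [0.5358, -0.056, 0.3553]
tool_rot: [0.988, 0.152, 0.0, -0.0]
ft_force: [-2.4, 3.2, 2.1]
opening: 0.0102
```

```bash
python3 st.py
```

```text
14.35 [ 0.5358 -0.056   0.3553] F [-2.43  3.22  2.13] T [ 0.636  0.607 -0.012] open 0.0102 screw~ 0.085 tilt [0.     0.0002] yo 1.015 Ftool [-1.3 -3.8 -2.1]
```

{"name": "move_arm", "arguments": {
  "travel": [
    [0,0,0],
    [0,0,0]
  ],
  "angular": [
    [0,0,1],
    [0,0,1]
  ]
}}

```text
time: 14.55
tcp_pos: [0.5357, -0.0561, 0.3553]
tool_rot: [0.99, 0.143, -0.0, -0.0]
ft_force: [-2.9, 4.2, 2.3]
opening: 0.0095
```

```bash
python3 st.py
```

```text
14.55 [ 0.5357 -0.0561  0.3553] F [-2.88  4.17  2.28] T [0.64  0.57  0.022] open 0.0095 screw~ 0.0675 tilt [-0.      0.0001] yo 1.0325 Ftool [-1.6 -4.8 -2.3]
```

{"name": "move_arm", "arguments": {
  "travel": [
    [0,0,0],
    [0,0,0]
  ],
  "angular": [
    [0,0,0.8],
    [0,0,0.8]
  ]
}}

```text
time: 14.75
tcp_pos: [0.5357, -0.0561, 0.3553]
tool_rot: [0.991, 0.136, -0.0, -0.0]
ft_force: [-3.0, 4.2, 2.4]
opening: 0.01
```

```bash
python3 st.py
```

```text
14.75 [ 0.5357 -0.0561  0.3553] F [-2.97  4.2   2.44] T [0.69  0.61  0.053] open 0.01 screw~ 0.0537 tilt [-0.      0.0001] yo 1.0463 Ftool [-1.7 -4.8 -2.4]
```

{"name": "move_arm", "arguments": {
  "travel": [
    [0,0,0],
    [0,0,0]
  ],
  "angular": [
    [0,0,0.8],
    [0,0,0.8]
  ]
}}

```text
time: 14.95
tcp_pos: [0.5357, -0.0561, 0.3553]
tool_rot: [0.992, 0.13, -0.0, -0.0]
ft_force: [-2.3, 4.1, 2.0]
opening: 0.0096
```

```bash
python3 st.py
```

```text
14.95 [ 0.5357 -0.0561  0.3553] F [-2.33  4.09  1.98] T [0.743 0.642 0.004] open 0.0096 screw~ 0.0397 tilt [-0.      0.0001] yo 1.0603 Ftool [-1.2 -4.5 -2. ]
```

{"name": "move_arm", "arguments": {
  "travel": [
    [0,0,0],
    [0,0,0]
  ],
  "angular": [
    [0,0,0.6],
    [0,0,0.6]
  ]
}}

```text
time: 15.15
tcp_pos: [0.5357, -0.0561, 0.3553]
tool_rot: [0.992, 0.124, -0.0, -0.0]
ft_force: [-1.6, 4.1, 1.0]
opening: 0.01
```

```bash
python3 st.py
```

```text
15.15 [ 0.5357 -0.0561  0.3553] F [-1.55  4.07  1.05] T [0.797 0.54  0.021] open 0.01 screw~ 0.0295 tilt [-0.0001  0.0001] yo 1.0706 Ftool [-0.5 -4.3 -1. ]
```

{"name": "move_arm", "arguments": {
  "travel": [
    [0,0,0],
    [0,0,0]
  ],
  "angular": [
    [0,0,0.7],
    [0,0,0.7]
  ]
}}

```text
time: 15.35
tcp_pos: [0.5357, -0.0561, 0.3553]
tool_rot: [0.993, 0.118, -0.0, -0.0]
ft_force: [-1.9, 4.2, 0.8]
opening: 0.0098
```

```bash
python3 st.py
```

```text
15.35 [ 0.5357 -0.0561  0.3553] F [-1.92  4.17  0.81] T [ 0.76   0.551 -0.013] open 0.0098 screw~ 0.0171 tilt [-0.0001  0.0001] yo 1.0829 Ftool [-0.9 -4.5 -0.8]
```

{"name": "move_arm", "arguments": {
  "travel": [
    [0,0,0],
    [0,0,0]
  ],
  "angular": [
    [0,0,0.7],
    [0,0,0.7]
  ]
}}

```text
time: 15.55
tcp_pos: [0.5357, -0.0561, 0.3552]
tool_rot: [0.994, 0.112, -0.0, -0.0]
ft_force: [-1.3, 4.4, 0.9]
opening: 0.0093
```

```bash
python3 st.py
```

```text
15.55 [ 0.5357 -0.0561  0.3552] F [-1.32  4.41  0.92] T [0.877 0.533 0.056] open 0.0093 screw~ 0.0049 tilt [-0.0002  0.0001] yo 1.0952 Ftool [-0.3 -4.6 -0.9]
```

{"name": "move_arm", "arguments": {
  "travel": [
    [0,0,0],
    [0,0,0]
  ],
  "angular": [
    [0,0,0.7],
    [0,0,0.7]
  ]
}}

```text
time: 15.75
tcp_pos: [0.5357, -0.0561, 0.3553]
tool_rot: [0.994, 0.106, -0.0, -0.0]
ft_force: [-2.0, 5.1, 0.7]
opening: 0.0097
```

```bash
python3 st.py
```

```text
15.75 [ 0.5357 -0.0561  0.3553] F [-1.96  5.09  0.68] T [0.874 0.548 0.04 ] open 0.0097 screw~ -0.0073 tilt [-0.0001  0.0001] yo 1.1074 Ftool [-0.8 -5.4 -0.7]
```

{"name": "move_arm", "arguments": {
  "travel": [
    [0,0,0],
    [0,0,0]
  ],
  "angular": [
    [0,0,0.6],
    [0,0,0.6]
  ]
}}

```text
time: 15.95
tcp_pos: [0.5357, -0.0561, 0.3553]
tool_rot: [0.995, 0.101, -0.0, -0.0]
ft_force: [-2.2, 3.7, 0.4]
opening: 0.0096
```

```bash
python3 st.py
```

```text
15.95 [ 0.5357 -0.0561  0.3553] F [-2.19  3.7   0.38] T [0.848 0.498 0.175] open 0.0096 screw~ -0.0175 tilt [-0.0002  0.0001] yo 1.1176 Ftool [-1.4 -4.1 -0.4]
```

{"name": "move_arm", "arguments": {
  "travel": [
    [0,0,0],
    [0,0,0]
  ],
  "angular": [
    [0,0,0.4],
    [0,0,0.4]
  ]
}}

```text
time: 16.15
tcp_pos: [0.5357, -0.0561, 0.3552]
tool_rot: [0.995, 0.098, -0.0, 0.0]
ft_force: [-1.7, 4.7, -0.2]
opening: 0.0099
```

```bash
python3 st.py
```

```text
16.15 [ 0.5357 -0.0561  0.3552] F [-1.73  4.75 -0.23] T [0.863 0.484 0.304] open 0.0099 screw~ -0.0243 tilt [-0.0002 -0.    ] yo 1.1244 Ftool [-0.8 -5.   0.2]
```

{"name": "move_arm", "arguments": {
  "travel": [
    [0,0,0],
    [0,0,0],
    [0,0,0]
  ],
  "angular": [
    [0,0,0.5],
    [0,0,0.5],
    [0,0,0.5]
  ]
}}

```text
time: 16.45
tcp_pos: [0.5357, -0.0561, 0.3553]
tool_rot: [0.996, 0.093, -0.0, -0.0]
ft_force: [-0.6, 4.8, -0.9]
opening: 0.0097
```

```bash
python3 st.py
```

```text
16.45 [ 0.5357 -0.0561  0.3553] F [-0.57  4.77 -0.92] T [0.852 0.466 0.401] open 0.0097 screw~ -0.0328 tilt [-0.0002 -0.    ] yo 1.1329 Ftool [ 0.3 -4.8  0.9]
```

{"name": "move_arm", "arguments": {
  "travel": [
    [0,0,0],
    [0,0,0],
    [0,0,0]
  ],
  "angular": [
    [0,0,0.6],
    [0,0,0.6],
    [0,0,0.6]
  ]
}}

```text
time: 16.75
tcp_pos: [0.5357, -0.0561, 0.3553]
tool_rot: [0.996, 0.088, -0.0, 0.0]
ft_force: [-1.3, 4.2, -0.7]
opening: 0.0098
```

```bash
python3 st.py
```

```text
16.75 [ 0.5357 -0.0561  0.3553] F [-1.28  4.17 -0.66] T [0.808 0.481 0.449] open 0.0098 screw~ -0.0433 tilt [-0.0002 -0.0001] yo 1.1434 Ftool [-0.5 -4.3  0.7]
```

{"name": "move_arm", "arguments": {
  "travel": [
    [0,0,-0.005],
    [0,0,-0.01],
    [0,0,-0.02],
    [0,0,-0.03],
    [0,0,-0.04],
    [0,0,-0.05],
    [0,0,-0.06],
    [0,0,-0.06]
  ],
  "angular": [
    [0,0,-4],
    [0,0,-10],
    [0,0,-17],
    [0,0,-24],
    [0,0,-31],
    [0,0,-38],
    [0,0,-45],
    [0,0,-45]
  ]
}}

```text
time: 17.55
tcp_pos: [0.5359, -0.0564, 0.3559]
tool_rot: [0.886, 0.463, 0.0, 0.0]
ft_force: [0.1, 2.5, -2.4]
opening: 0.0102
```

```bash
python3 st.py
```

```text
17.55 [ 0.5359 -0.0564  0.3559] F [ 0.08  2.52 -2.4 ] T [0.491 0.13  0.081] open 0.0102 screw~ 0.7422 tilt [ 0.0007 -0.0005] yo 0.3575 Ftool [ 2.1 -1.4  2.4]
```

{"name": "move_arm", "arguments": {
  "travel": [
    [0,0,-0.01],
    [0,0,-0.02],
    [0,0,-0.03],
    [0,0,-0.04],
    [0,0,-0.05],
    [0,0,-0.06],
    [0,0,-0.06],
    [0,0,-0.06]
  ],
  "angular": [
    [0,0,-7],
    [0,0,-14],
    [0,0,-21],
    [0,0,-28],
    [0,0,-35],
    [0,0,-42],
    [0,0,-46],
    [0,0,-47]
  ]
}}

```text
time: 18.35
tcp_pos: [0.5362, -0.0564, 0.3566]
tool_rot: [0.629, 0.777, 0.0, 0.001]
ft_force: [2.4, 1.6, -5.0]
opening: 0.01
```

{"name": "move_arm", "arguments": {
  "travel": [
    [0,0,0],
    [0,0,0],
    [0,0,0]
  ],
  "angular": [
    [0,0,0],
    [0,0,0],
    [0,0,0]
  ]
}}

```text
time: 18.65
tcp_pos: [0.5361, -0.0563, 0.3566]
tool_rot: [0.629, 0.777, 0.0, 0.001]
ft_force: [4.7, 1.7, -6.8]
opening: 0.0096
```

```bash
python3 st.py
python3 - <<'E'
from mv import *
shot('top','top9.png');shot('side','side9.png')
a=cv2.imread('pics/side9.png')[150:250,260:360]
b=cv2.imread('pics/top9.png')[140:240,260:360]
cv2.imwrite('pics/z9.png',np.hstack([cv2.resize(a,(400,400),interpolation=2),cv2.resize(b,(400,400),interpolation=2)]))
E
```

```text
18.65 [ 0.5361 -0.0563  0.3566] F [ 4.74  1.7  -6.82] T [ 0.153 -1.135 -0.046] open 0.0096 screw~ 1.5604 tilt [ 0.0015 -0.0005] yo -0.4606 Ftool [0.7 5.  6.8]
```

View pics/z9.png

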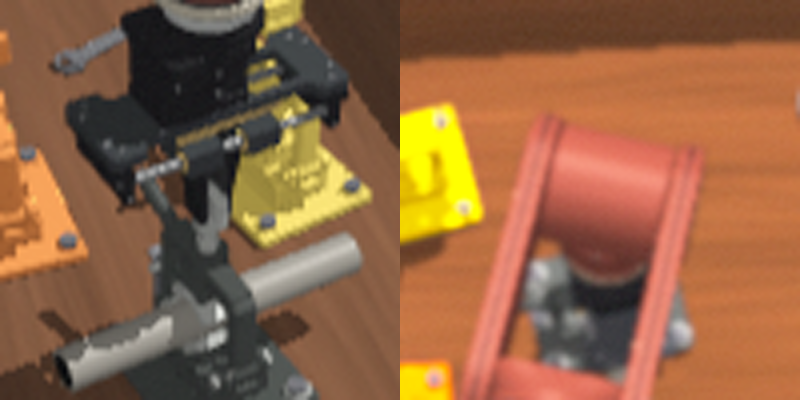

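Run:
```python
import cv2
b=cv2.imread('pics/side9.png');cv2.imwrite('pics/z10.png',b)
```

```text
(no output)
```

View pics/z10.png

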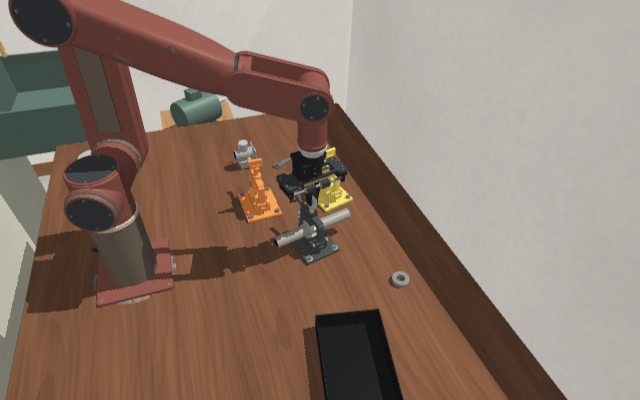

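{"name": "move_arm", "arguments": {
  "travel": [
    [0,0.03,0.05],
    [0,0.05,0.09],
    [0,0.05,0.09],
    [0,0.05,0.09],
    [0,0.05,0.09]
  ],
  "angular": [
    [0,0,0],
    [0,0,0],
    [0,0,0],
    [0,0,0],
    [0,0,0]
  ]
}}

```text
time: 19.25
tcp_pos: [0.5364, -0.0562, 0.3565]
tool_rot: [0.629, 0.778, 0.0, 0.001]
ft_force: [2.1, 0.9, 3.4]
opening: 0.0099
```

```bash
python3 st.py
python3 - <<'E'
from mv import *
s=read_state();print(s['joint_vel'].round(4))
T=lambda x,y:np.array([x/4+220,y/4+140])
# tube ends in side view vs start
shot('side','side11.png')
a=cv2.imread('pics/side0.png')[195:270,265:360];b=cv2.imread('pics/side11.png')[195:270,265:360]
cv2.imwrite('pics/z11.png',np.hstack([cv2.resize(x,None,fx=4,fy=4,interpolation=2) for x in(a,b)]))
E
```

```text
19.25 [ 0.5364 -0.0562  0.3565] F [2.12 0.91 3.37] T [ 0.018 -0.462 -0.114] open 0.0099 screw~ 1.562 tilt [ 0.0013 -0.0007] yo -0.4616 Ftool [ 0.4  2.3 -3.4]
[ 0.001   0.001   0.0013  0.0015 -0.0001 -0.0005]
```

View pics/z11.png

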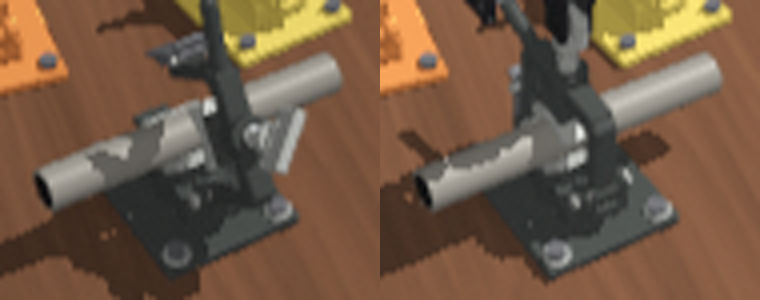

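```bash
python3 -c "
from bench import *
print(close_job())"
```

```text
the job is handed in; nothing more can be done
None
```

I shut the yoke by its horn, turned the clamp screw down to its seat, backed it off a quarter turn, and handed the job in still gripping the spade head. The clock stood at about 19.3 s of the 64 s. The hand-in gave no verdict.

- **Yoke and hook:** After the last press, pulling up with 18 N raised the TCP by only 1.4 mm. After I let go, the horn tip was within about 2.5 px of where it should be when shut. I did not see the hook itself, so its being home is inferred from that pull.
- **Screw seat:** The moment stayed near 0 until the wrist read about −0.01 rad, then rose to 0.45 N m. It rose more slowly over the last 1.1°, so the blade probably twisted a little between the pads. It never came near 2 N m.
- **Final position:** The wrist reads 1.56 rad, about 1.58 rad from where the seat was felt. The joints are still, and the grip is closed on the blade at 9.9 mm. The force left on the tool is about 4 N.
- **Tube and bench:** The tube ends are at the same pixels as at the start. In the last full side view the tray, bearing, carburettor and wrench look unmoved, but I did not measure them.

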